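Snap the cover shut and lift the breakfast carrier level

TASK

The flat wooden cover of the breakfast carrier has popped up at its outer edge: press that edge down until the cover snaps under the catch and lies flat in its box. Then lift the whole carrier by its handle bar, jar and all, and finish while still holding it steady and level in the air, about 10 cm above the worktop. The jar must stay standing in its bay, and the mug, timer and keys must be left alone.

Things in the scene. Friction and masses are not known exactly. Their poses are not given: they have to be found in the camera images.
- carrier: loose light-wood carrier, 140 mm (its x) by 208 mm (its y) by 135 mm high, about 0.45 kg; origin at the middle of its underside, z up, standing flat. Handle bar along its x over the middle between two posts; at +y a box with the cover, at -y an open bay with the jar. Loaded, it balances within about 15 mm of the handle bar
- catch_nose (a point): sprung steel catch, 36 mm wide, in the carrier's outer end wall (wall 53 mm high; its inner face is 6 mm further out than this point). The point is the tip of its bevelled nose, 41 mm above the carrier's underside; about 5 to 10 N down near the cover's outer edge pushes the cover past it, and it springs back over the cover
- box_ledge (a point): middle of the carrier's box (inside 90 mm along the carrier's y), at the height of the ledges the cover belongs on: 34 mm above the underside, 50 mm from the handle along the carrier's +y; box side walls are 40 mm high
- jar_bay (a point): middle of the floor of the carrier's open jar bay, 6 mm above the underside, 50 mm from the handle along the carrier's -y; bay 124 by 90 mm inside, walls 28 mm high
- handle (a point): middle of the handle bar of the carrier: bar 112 mm long between the posts (along the carrier's x), 16 mm thick (y), 30 mm high; this point is 120 mm above the carrier's underside, the bar's top 15 mm above the point. A wall cabinet hangs behind the work: its front is about 0.56 m ahead of the robot's base, its underside about 0.47 m above the worktop
- cover: loose plywood cover plate, 112 mm (its x) by 88 mm (its y) by 6 mm thick, 0.07 kg, with a dark round inlay in the middle; origin at the middle of its underside, z up through its top. Its +y edge (outer edge, away from the handle) stands up on the catch at the start, tilting it by about 9 degrees; seated it lies level on the ledges, underside 34 mm above the carrier's underside
- cover_edge (a point): middle of the outer top edge of the cover (44 mm from its centre along its +y); about 53 mm above the carrier's underside at the start, 40 mm when seated
- jar: closed glass jar, 70 mm across, 79 mm high, about 0.24 kg, standing loose in the carrier's open bay; origin at the middle of its underside, z up
- mug: red mug, 82 by 115 by 85 mm, bystander standing to the left (+y) of the carrier; origin at the underside
- timer: white wind-up kitchen timer, 67 mm across, 57 mm high, bystander to the right of the carrier; origin at the middle of the underside
- bunch_of_keys: bunch of keys with a red tag lying flat, 84 by 118 by 8 mm, bystander to the right of the carrier; origin at its underside
Mind the look-alikes: they are no part of the job. What is shaped like the cover but green is not meant.

How it is judged:
By the outcome, as a careful person would: the job done as asked, in the order asked, and still so for the second after the job is handed in, while the arm keeps its last pose, push and grip.
It also fails if it takes over 45 s, if anything falls off the work surface, if the arm or the gripper's body presses on something with over 40 N, if the wrist force passes 120 N, or if a joint passes its speed limit or range.

ROBOT

A 7-joint arm with a two-finger parallel gripper is mounted at the origin on a cart in front of the work surface, level with it; the furniture and walls round the work are solid. World frame = base frame: x ahead of the robot, y to its left, z up, the work surface at z = 0. Lengths are in m, angles in rad, forces in N, time in s.
With the tool pointing down it reaches from about 0.4 to 0.85 m from the base axis. Payload 4.5 kg.
Tool frame: the origin (TCP) lies at the very end of the fingers, on their centre line; the grasp point (between the pads) lies 19 mm behind it (r.grip_depth is the distance from the TCP to the grasp point, in m); z points along the fingers, x is the direction in which the jaws open and shut, and the axes are right-handed (so a half turn about z gives the same grasp; the last joint's range is limited). The gripper opens to 88 mm and grips with 3 to 60 N. Pads are 18 mm wide; open, the fingers measure 123 mm over their backs; the gripper's body (75 mm by 187 mm) begins 45 mm behind the grasp point.
Start: joints at [-1.085, 0.689, -0.195, 1.565, 0.157, 0.902, -0.215], TCP at [0.273, 0.562, 0.239] pointing down, gripper open.
Joint ranges: [-3.01, 3.01], [-0.46, 2.08], [-1.47, 1.51], [0.13, 2.56], [-1, 4.14], [0.04, 2.09], [-2.66, 2.66]. Speed limits (rad/s): [2.57, 2.57, 3.14, 3.14, 3.14, 3.14, 3.14].

INTERFACE

Orientations are given as a unit quaternion [x, y, z, w].
In Python, from plant import r gives the robot as it stands. The module is installed in compiled form; this text tells all that it offers.
- The arm moves only by the shell command python3 -m jog 'ROWS' [FORCE]. ROWS is JSON, a list of rows, each a list of 5 numbers: the shift along the tool's x, y, z in units of 1 m (1.0 is 1 m), then the turn about the tool's z in units of 360 degrees (1.0 is 360 degrees), then the closure, from 0 (fully open) to 1 (shut). In form: [[dx, dy, dz, yaw, fingers], ...]. A call has 1 to 20 rows; each row shifts and turns the commanded pose from where the row before left it, along the tool's axes as they then stand; what a row does not reach is not made up. A row lasts 1/10 s, in which the tool goes at most 50 mm and 8.59 degrees, less where a joint would pass 70% of its speed; a pose out of reach is approached as far as the arm can. A call with a number of a shift or a turn outside -1 to 1 is refused whole. A call with a gripper value outside its range is refused whole. The fingers move at their own pace and stop on an object; FORCE is the grip in N (left out, the last holds). Time passes only in rows, so rows that do not move let the fingers close. It gives the time, the measured TCP pose, the force and the opening at its end, in the units of the state.
- r.get_state(): the state, without advancing time (a new reading comes with each control period).
- r.snapshot(name): name is "scene" or "side" or "wrist"; returns the picture (480x640x3 uint8, red, green, blue); there is no depth.
- r.get_calibration(name): a dict with "mtx" (3x3 intrinsics, pixels), "R" (3x3) and "t" (3): a world point X has camera coordinates R X + t. Camera axes: x right, y down, z forward; pixel columns grow to the right and rows downward; lengths in m; the calibration is good to about 2 mm. A picture is of the moment at which its call begins: read the wrist's pose just before it. get_calibration takes no time and is no camera call; for the wrist camera it gives the pose at the moment of the call.
- r.finish_job(): hands the job in, once; it reports no verdict.
Trained networks look in the newest picture that a camera, given by its name, has taken for a name from the list of things; names that differ only in an ending like _2 or _b are one class to them, and where a whole thing is asked for, a point or a joint stands for the part that bears it (a point fixed in the world has none). Each returns a list of dicts, best first, with "score" (0 to 1); they miss things now and then, are a little off and sometimes report something else, mostly with a low value. They report only what shows in the picture. A call takes as long as a camera call. They do not tell look-alikes from the thing itself.
- r.cut_out(thing, camera): "pixels" (480x640 bool, what is visible of it) and "rect" ([left, top, right, bottom] in pixels, round what is visible of it).
The state is a dict: "clock": time; "q": joint angles; "qd": joint speeds; "joint_torque": joint torques, N m; "tool_pos": TCP position; "eef_rot": TCP orientation; "contact_force": force on the tool from outside, world axes, zero at the start; "moment": the same for the moment, N m; "opening": opening from 0.0 (shut) to 1.0 (fully open).
Only numpy, scipy, OpenCV 4.12 (cv2) and the standard library are available. Lean on these libraries where they do the work, as an engineer would, in place of code of your own. Each camera call takes 0.05 s, during which the arm holds its last target.

## Working session

There is one attempt and no reset: what is moved stays moved. The work goes in short steps, Python scripts to look and compute and a shell command to move; the robot and the scene stay as the last step left them, time stands still between calls to the robot, and variables do not carry over. Pictures are saved under pics/ and viewed, and the job is handed in when it is done.

```bash
mkdir -p pics; cat > h.py <<'E'
import numpy as np, cv2
from plant import r
def snap(cam,name):
    im=r.snapshot(cam); cv2.imwrite(f'pics/{name}.png',im[:,:,::-1]); return im
def ray(cam,u,v,z):
    c=r.get_calibration(cam);K=np.array(c['mtx']);R=np.array(c['R']);t=np.array(c['t'])
    d=R.T@np.linalg.solve(K,[u,v,1]);o=-R.T@t
    return o+d*(z-o[2])/d[2]
def proj(cam,X,c=None):
    c=c or r.get_calibration(cam);K=np.array(c['mtx']);R=np.array(c['R']);t=np.array(c['t'])
    p=(R@np.atleast_2d(X).T).T+t;p=p@K.T
    return p[:,:2]/p[:,2:]
E
python3 - <<'E'
from h import *
np.set_printoptions(precision=4,suppress=True)
print(r.get_state())
for c in ['scene','side','wrist']:
    k=r.get_calibration(c);print(c,-np.array(k['R']).T@k['t'],np.array(k['R'])[2])
    snap(c,c+'0')
for c in ['scene','side']:
    for th in ['carrier','cover','jar','handle']:
        o=r.cut_out(th,c);print(c,th,[(round(x['score'],2),x['rect']) for x in o])
E
```

```text
{'clock': 0.0, 'q': array([-1.0852,  0.69  , -0.1945,  1.5663,  0.1573,  0.9025, -0.2151]), 'qd': array([-0.0021, -0.0009, -0.0004,  0.0002,  0.0007, -0.0005,  0.0005]), 'joint_torque': array([  0.0001, -52.7549,  -1.267 , -15.3422,  -0.0526,   0.0064,
         0.0002]), 'tool_pos': array([0.2726, 0.5617, 0.2379]), 'eef_rot': array([ 0.8475,  0.5308, -0.0007,  0.0006]), 'contact_force': array([-0.6676, -0.0944,  0.1903]), 'moment': array([-0.0249,  0.0097,  0.0393]), 'opening': 1.002367814200999}
scene [-0.4256 -0.5678  0.5818] [ 0.7469  0.524  -0.4092]
side [-0.2145 -1.03    1.0002] [ 0.4352  0.6809 -0.589 ]
wrist [0.2112 0.591  0.3837] [ 0.2375 -0.1162 -0.9644]
scene carrier [(0.97, [283.6, 222.3, 375.1, 293.9])]
scene cover [(0.87, [284.1, 244.8, 331.7, 269.3]), (0.84, [251.5, 240.9, 287.9, 266.5])]
scene jar [(0.78, [332.4, 249.6, 359.1, 284.6])]
scene handle [(0.68, [283.0, 224.6, 374.2, 298.1])]
side carrier [(0.76, [276.7, 211.0, 369.3, 298.9])]
side cover [(0.68, [271.1, 206.8, 305.3, 233.0]), (0.63, [283.1, 231.7, 333.7, 258.8])]
side jar [(0.95, [318.5, 242.2, 345.3, 286.1])]
side handle [(0.67, [280.8, 233.8, 333.0, 256.8])]
```

```bash
python3 - <<'E'
import cv2
a=cv2.imread('pics/scene0.png')[200:320,220:400];b=cv2.imread('pics/side0.png')[190:310,240:420]
cv2.imwrite('pics/z0.png',cv2.resize(cv2.vconcat([a,b]),None,fx=2.5*1,fy=2.5,interpolation=cv2.INTER_CUBIC))
cv2.imwrite('pics/za.png',cv2.resize(a,None,fx=4.4,fy=4.4,interpolation=cv2.INTER_CUBIC))
cv2.imwrite('pics/zb.png',cv2.resize(b,None,fx=4.4,fy=4.4,interpolation=cv2.INTER_CUBIC))
E
```

```text
(no output)
```

View pics/scene0.png

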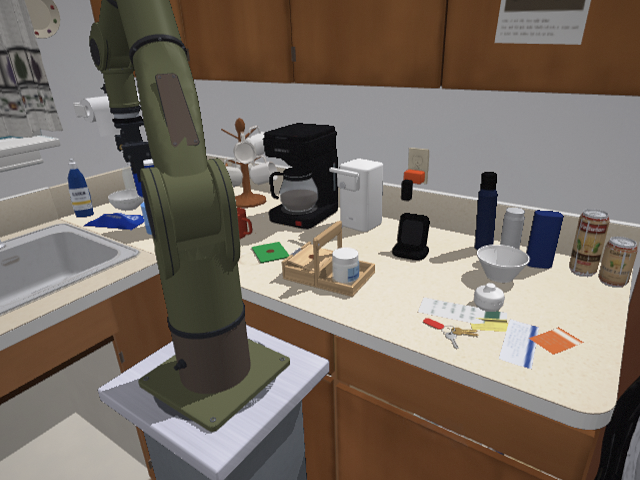

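View pics/za.png

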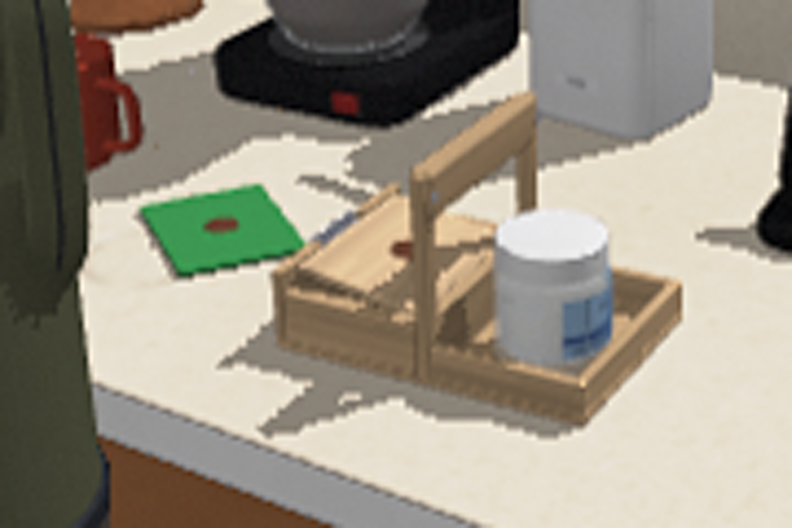

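View pics/zb.png

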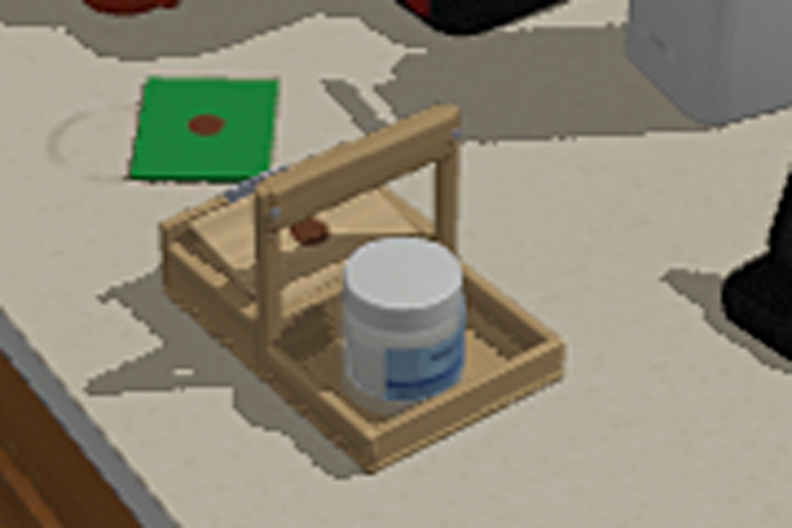

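View pics/wrist0.png

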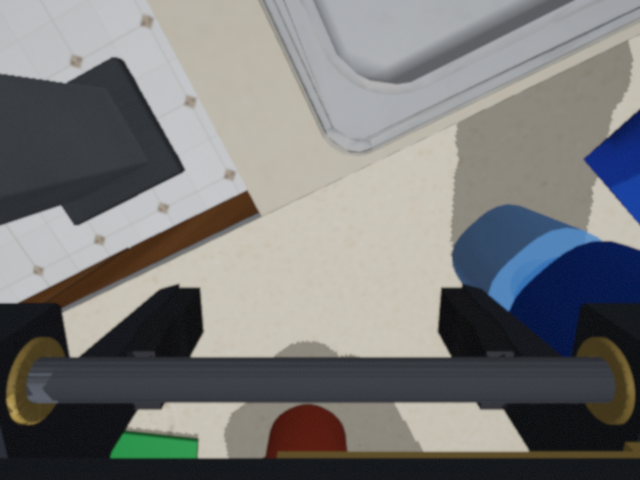

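The carrier stands roughly mid-scene, with its box towards +y and the cover's outer edge tilted up. The green plate beside it is the look-alike. I'll fit the carrier's pose from corner points in both views.

```bash
cat > fit.py <<'E'
from h import *
from scipy.optimize import least_squares
S=[((583,425),(-70,-104,0)),((583,388),(-70,-104,28)),((683,283),(70,-104,28)),((280,343),(-70,104,0)),((277,270),(-70,104,53)),((535,93),(70,0,135))]
D=[((373,470),(-70,-104,0)),((374,437),(-70,-104,28)),((563,345),(70,-104,28)),((563,375),(70,-104,0)),((163,228),(-70,104,53)),((165,290),(-70,104,0)),((456,106),(70,0,135))]
obs=[]
for cam,L,off in (('scene',S,(220,200)),('side',D,(240,190))):
    c=r.get_calibration(cam)
    obs.append((cam,c,np.array([l[0] for l in L])/4.4+off,np.array([l[1] for l in L])/1e3))
def T(p,X): c,s=np.cos(p[2]),np.sin(p[2]); return X@np.array([[c,-s,0],[s,c,0],[0,0,1]]).T+[p[0],p[1],0]
f=lambda p:np.concatenate([(proj(cam,T(p,X),c)-uv).ravel() for cam,c,uv,X in obs])
s=least_squares(f,[.5,.1,0],loss='soft_l1');p=s.x
np.set_printoptions(precision=4,suppress=True)
print(p,np.degrees(p[2]));print(f(p).reshape(-1,2))
print('edge',T(p,np.array([[0,.094,.053],[0,.05,.04],[0,0,.12],[0,-.05,.0]])))
print('jarscene',[ray('scene',345,249+6,.079)])
st=r.get_state();from scipy.spatial.transform import Rotation as Ro
print(Ro.from_quat(st['eef_rot']).as_matrix())
E
python3 fit.py
```

```text
[0.4312 0.0267 0.0834] 4.779849375569486
[[ 0.5262  1.4916]
 [ 0.4975 -0.0424]
 [ 1.3112 -0.3065]
 [-0.9496  0.9993]
 [-1.6324 -0.2025]
 [-0.1871 -0.8583]
 [-0.5078  1.4667]
 [-0.7256  0.1381]
 [ 1.7094 -1.0931]
 [ 1.2197  0.7625]
 [-0.9553 -2.8367]
 [-0.499  -0.6213]
 [ 1.131  -1.4341]]
edge [[ 0.4234  0.1204  0.053 ]
 [ 0.4271  0.0765  0.04  ]
 [ 0.4312  0.0267  0.12  ]
 [ 0.4354 -0.0231  0.    ]]
jarscene [array([ 0.4252, -0.0259,  0.079 ])]
[[ 0.4366  0.8997 -0.    ]
 [ 0.8997 -0.4366  0.    ]
 [ 0.     -0.     -1.    ]]
```

```bash
python3 -m jog '[[-0.025,0.0242,0,0,0.5],[-0.025,0.0242,0,0,1],[-0.025,0.0242,0,0,1],[-0.025,0.0242,0,0,1],[-0.025,0.0242,0,0,1],[-0.025,0.0242,0,0,1],[-0.025,0.0242,0,0,1],[-0.025,0.0242,0,0,1],[-0.025,0.0242,0,0,1],[-0.025,0.0242,0,0,1],[-0.025,0.0242,0,0,1],[-0.025,0.0242,0,0,1],[-0.025,0.0242,0,0,1],[-0.0245,0.0242,0,0,1],[0,0,0,0,1]]' 20
python3 -m jog '[[0,0,0,0.0235,1],[0,0,0,0.0235,1],[0,0,0,0.0235,1],[0,0,0,0.0235,1],[0,0,0,0.0235,1],[0,0,0,0.0235,1],[0,0,0,0.0235,1],[0,0,0,0,1],[0,0,0,0,1]]'
cat > look.py <<'E'
from h import *
import sys
np.set_printoptions(precision=4,suppress=True)
n=sys.argv[1]
st=r.get_state();print({k:st[k] for k in('clock','q','tool_pos','eef_rot','contact_force','opening')})
for c in sys.argv[2:]: snap(c,c+n)
if 'wrist' in sys.argv[2:]:
    import json
    k=r.get_calibration('wrist');json.dump({a:np.array(k[a]).tolist() for a in k},open(f'pics/wrist{n}.json','w'))
E
python3 look.py 1 wrist
```

```text
clock: 2.05
tool_pos: [0.4263, 0.0949, 0.2387]
eef_rot: [0.85, 0.527, -0.0, 0.001]
contact_force: [0.4, 0.8, 0.1]
opening: 0.003
clock: 2.95
tool_pos: [0.425, 0.1006, 0.2388]
eef_rot: [0.999, 0.045, 0.0, -0.0]
contact_force: [0.7, -0.2, 0.8]
opening: 0.003
{'clock': 2.95, 'q': array([-0.374 ,  0.453 ,  0.053 ,  2.114 , -0.0429,  0.5752, -0.2004]), 'tool_pos': array([0.425 , 0.1006, 0.2388]), 'eef_rot': array([ 0.999 ,  0.0449,  0.0002, -0.0001]), 'contact_force': array([ 0.7206, -0.1765,  0.8293]), 'opening': 0.0032936757024018626}
```

View pics/wrist1.png

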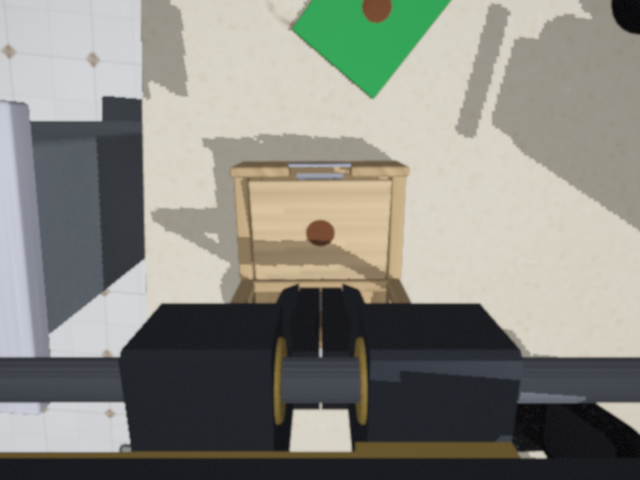

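The wrist view shows the cover between pixel columns 250 and 391, with its outer edge at row 181, and the catch at about (320,172). I'll check the fit against these.

```bash
python3 - <<'E'
from h import *
from fit import T,p
print('----')
a=cv2.imread('pics/wrist1.png')[140:320,220:420];cv2.imwrite('pics/zw.png',cv2.resize(a,None,fx=3.5,fy=3.3,interpolation=cv2.INTER_CUBIC))
for X in [(-70,104,53),(70,104,53),(-56,93,53),(56,93,53),(0,89,41),(0,50,47),(-70,95,53),(-62,5,40),(62,5,40)]:
    print(X,proj('wrist',T(p,np.array([X])/1e3)))
E
```

```text
[0.4312 0.0267 0.0834] 4.779849375569486
[[ 0.5262  1.4916]
 [ 0.4975 -0.0424]
 [ 1.3112 -0.3065]
 [-0.9496  0.9993]
 [-1.6324 -0.2025]
 [-0.1871 -0.8583]
 [-0.5078  1.4667]
 [-0.7256  0.1381]
 [ 1.7094 -1.0931]
 [ 1.2197  0.7625]
 [-0.9553 -2.8367]
 [-0.499  -0.6213]
 [ 1.131  -1.4341]]
edge [[ 0.4234  0.1204  0.053 ]
 [ 0.4271  0.0765  0.04  ]
 [ 0.4312  0.0267  0.12  ]
 [ 0.4354 -0.0231  0.    ]]
jarscene [array([ 0.4252, -0.0259,  0.079 ])]
[[ 0.996   0.0892  0.0001]
 [ 0.0892 -0.996   0.0003]
 [ 0.0002 -0.0003 -1.    ]]
----
(-70, 104, 53) [[230.5474 169.9914]]
(70, 104, 53) [[411.8756 171.1481]]
(-56, 93, 53) [[249.2214 184.3154]]
(56, 93, 53) [[393.0152 185.2305]]
(0, 89, 41) [[321.0781 187.54  ]]
(0, 50, 47) [[320.7625 236.04  ]]
(-70, 95, 53) [[231.1183 181.636 ]]
(-62, 5, 40) [[248.5534 283.8075]]
(62, 5, 40) [[392.2778 284.7069]]
```

View pics/zw.png

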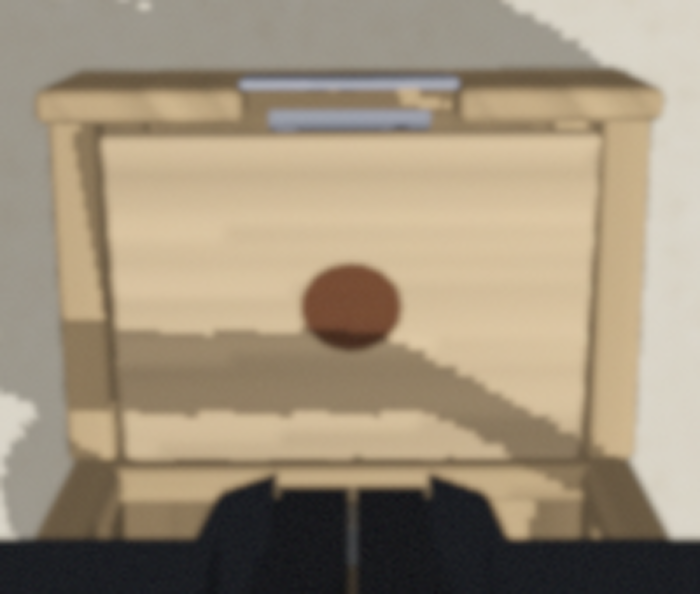

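```bash
python3 -m jog '[[0,-0.002,0.03,0,1],[0,0,0.03,0,1],[0,0,0.03,0,1],[0,0,0.03,0,1],[0,0,0.03,0,1],[0,0,0.02,0,1],[0,0,0.005,0,1],[0,0,0,0,1],[0,0,0,0,1]]' 20
python3 look.py 2 wrist side
```

```text
clock: 3.9
tool_pos: [0.4254, 0.1022, 0.0645]
eef_rot: [0.999, 0.043, 0.001, -0.0]
contact_force: [0.3, 0.0, -0.1]
opening: 0.005
{'clock': 3.9, 'q': array([-0.3444,  0.8127,  0.0056,  2.2549, -0.0594,  0.0728, -0.1954]), 'tool_pos': array([0.4254, 0.1022, 0.0645]), 'eef_rot': array([ 0.9991,  0.043 ,  0.0006, -0.0003]), 'contact_force': array([ 0.2559,  0.0483, -0.078 ]), 'opening': 0.0053137267792198175}
```

View pics/wrist2.png

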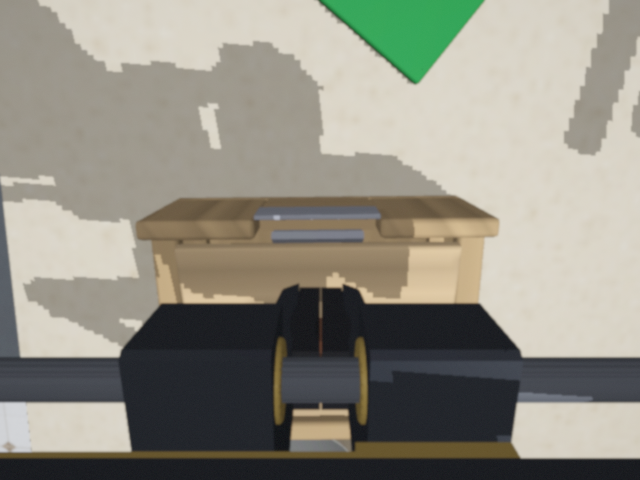

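Joint 6 is down to 0.073, and its limit is 0.04, so before pressing I'll move outward in x to get margin.

```bash
python3 -m jog '[[0.01,-0.001,0,0,1],[0.01,-0.001,0,0,1],[0,0,0,0,1],[0,0,0,0,1]]' 20
python3 look.py 3
```

```text
clock: 4.4
tool_pos: [0.4452, 0.1058, 0.0639]
eef_rot: [0.999, 0.043, 0.0, -0.0]
contact_force: [0.6, -0.1, -0.3]
opening: 0.006
{'clock': 4.4, 'q': array([-0.3401,  0.8188,  0.0096,  2.1963, -0.0562,  0.1259, -0.1923]), 'tool_pos': array([0.4452, 0.1058, 0.0639]), 'eef_rot': array([ 0.9991,  0.0427,  0.0004, -0.0001]), 'contact_force': array([ 0.5698, -0.0642, -0.2622]), 'opening': 0.006181540598709471}
```

```bash
python3 -m jog '[[0,0.003,0.004,0,1],[0,0,0.004,0,1],[0,0,0.003,0,1],[0,0,0,0,1]]' 20
python3 look.py 4 | cut -c1-130
python3 -m jog '[[0,0,0.002,0,1],[0,0,0.002,0,1],[0,0,0,0,1]]' 20
python3 look.py 4 | cut -c1-130
```

```text
clock: 4.8
tool_pos: [0.4444, 0.1026, 0.0521]
eef_rot: [0.999, 0.043, -0.001, 0.0]
contact_force: [-0.7, -0.6, -0.0]
opening: 0.006
{'clock': 4.8, 'q': array([-0.332 ,  0.844 ,  0.0067,  2.2014, -0.0533,  0.0975, -0.1889]), 'tool_pos': array([0.4444, 0.1026, 0.0
clock: 5.1
tool_pos: [0.4447, 0.103, 0.0487]
eef_rot: [0.999, 0.043, -0.0, -0.0]
contact_force: [-0.9, 0.6, 2.0]
opening: 0.003
{'clock': 5.1, 'q': array([-0.3318,  0.8516,  0.0057,  2.202 , -0.0533,  0.0883, -0.189 ]), 'tool_pos': array([0.4447, 0.103 , 0.0
```

```bash
python3 -m jog '[[0,0,0.001,0,1],[0,0,0.001,0,1],[0,0,0.001,0,1],[0,0,0,0,1]]' 20
python3 look.py 5 | cut -c1-130
python3 -m jog '[[0,0,0.001,0,1],[0,0,0.001,0,1],[0,0,0.001,0,1],[0,0,0,0,1]]' 20
python3 look.py 5 wrist| cut -c1-130
```

```text
clock: 5.5
tool_pos: [0.4451, 0.1027, 0.0456]
eef_rot: [0.999, 0.043, 0.0, -0.0]
contact_force: [0.2, 0.5, 0.4]
opening: 0.007
{'clock': 5.5, 'q': array([-0.3313,  0.8583,  0.0058,  2.2021, -0.0532,  0.081 , -0.1891]), 'tool_pos': array([0.4451, 0.1027, 0.0
clock: 5.9
tool_pos: [0.4451, 0.1027, 0.0425]
eef_rot: [0.999, 0.043, 0.0, -0.0]
contact_force: [0.3, -0.0, -0.3]
opening: 0.002
{'clock': 5.9, 'q': array([-0.3309,  0.865 ,  0.0052,  2.2024, -0.0531,  0.0741, -0.1893]), 'tool_pos': array([0.4451, 0.1027, 0.0
```

View pics/wrist5.png

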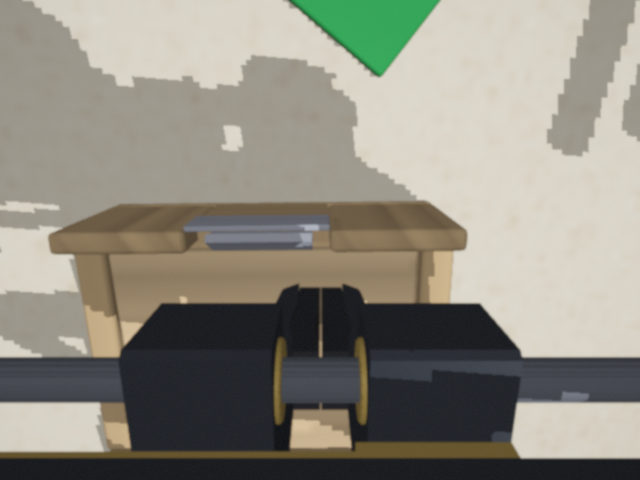

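```bash
for i in 1; do python3 -m jog '[[0,0,0.001,0,1],[0,0,0.001,0,1],[0,0,0,0,1]]' 20; done
python3 look.py 6 | cut -c1-130
python3 -m jog '[[0,0,0.001,0,1],[0,0,0,0,1]]' 20
python3 look.py 6 side scene| cut -c1-130
python3 - <<'E'
import cv2
a=cv2.imread('pics/scene6.png')[200:320,220:400];b=cv2.imread('pics/side6.png')[190:310,240:420]
cv2.imwrite('pics/z6.png',cv2.resize(cv2.hconcat([a,b]),None,fx=2.2,fy=2.2,interpolation=cv2.INTER_CUBIC))
E
```

```text
clock: 6.25
tool_pos: [0.4449, 0.1026, 0.0406]
eef_rot: [0.999, 0.043, -0.0, 0.0]
contact_force: [-0.2, -0.9, 1.2]
opening: 0.006
{'clock': 6.25, 'q': array([-0.3307,  0.8693,  0.0049,  2.2029, -0.0529,  0.0695, -0.1894]), 'tool_pos': array([0.4449, 0.1026, 0.
clock: 6.45
tool_pos: [0.445, 0.1025, 0.0404]
eef_rot: [0.999, 0.043, 0.0, -0.0]
contact_force: [-0.2, -0.1, 9.8]
opening: 0.003
{'clock': 6.45, 'q': array([-0.3306,  0.8696,  0.0049,  2.2035, -0.0529,  0.0679, -0.1895]), 'tool_pos': array([0.445 , 0.1025, 0.
```

View pics/z6.png

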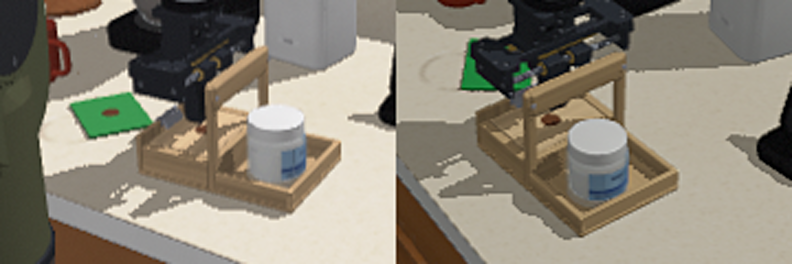

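```bash
python3 -m jog '[[0,0,0.001,0,1],[0,0,0,0,1]]' 20
python3 -m jog '[[0,0,-0.02,0,1],[0,0,-0.03,0,1],[0,0,-0.03,0,1],[0,0,-0.03,0,1],[0,0,-0.03,0,1],[0,0,-0.03,0,1],[0,0,-0.03,0,1],[0,0,0,0,1],[0,0,0,0,1]]' 20
python3 look.py 7 wrist
python3 - <<'E'
import cv2
a=cv2.imread('pics/wrist7.png')[120:320,180:430];cv2.imwrite('pics/zw7.png',cv2.resize(a,None,fx=3,fy=3,interpolation=cv2.INTER_CUBIC))
E
```

```text
clock: 6.75
tool_pos: [0.4449, 0.1025, 0.0403]
eef_rot: [0.999, 0.043, 0.001, -0.0]
contact_force: [-1.7, -0.1, 21.3]
opening: 0.001
clock: 7.65
tool_pos: [0.4448, 0.1026, 0.2389]
eef_rot: [0.999, 0.043, 0.0, -0.0]
contact_force: [0.0, 0.7, -0.3]
opening: 0.007
{'clock': 7.65, 'q': array([-0.3624,  0.4753,  0.0518,  2.0621, -0.0418,  0.6044, -0.1965]), 'tool_pos': array([0.4448, 0.1026, 0.2389]), 'eef_rot': array([ 0.9991,  0.0427,  0.0003, -0.0001]), 'contact_force': array([ 0.0127,  0.6573, -0.32  ]), 'opening': 0.007188713104121411}
```

View pics/zw7.png

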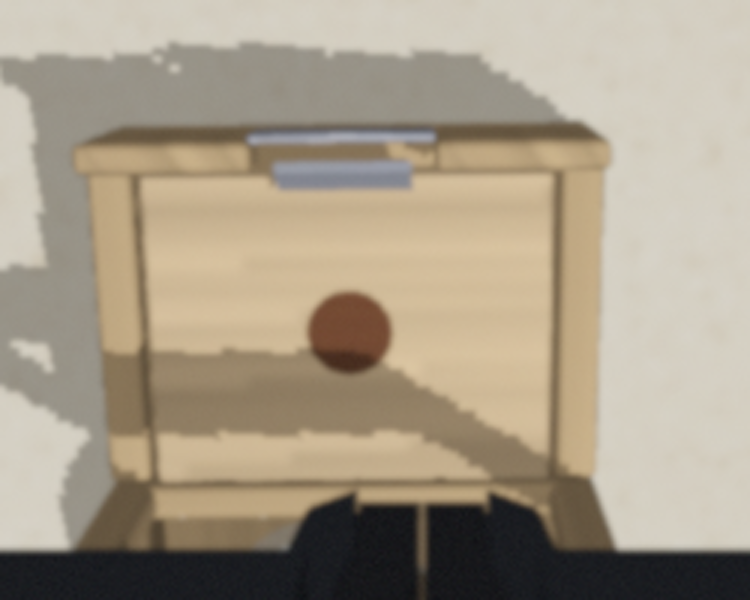

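The catch, at about (293,178) in the full picture, now overlaps the cover, and the cover lies flat, parallel to the side walls. Next I'll turn to grip across the bar and move over the handle.

```bash
python3 -m jog '[[-0.005,0.018,0,0,0.5],[-0.005,0.018,0,0,0],[-0.005,0.018,0,0,0],[-0.005,0.018,0,0,0],[0,0,0,-0.0227,0],[0,0,0,-0.0227,0],[0,0,0,-0.0227,0],[0,0,0,-0.0227,0],[0,0,0,-0.0227,0],[0,0,0,-0.0227,0],[0,0,0,-0.0227,0],[0,0,0,-0.0227,0],[0,0,0,-0.0227,0],[0,0,0,-0.0227,0],[0,0,0,-0.0227,0],[0,0,0,0,0],[0,0,0,0,0]]' 20
python3 look.py 8 wrist scene side
python3 - <<'E'
import cv2
a=cv2.imread('pics/scene8.png')[200:320,220:400];b=cv2.imread('pics/side8.png')[190:310,240:420]
cv2.imwrite('pics/z8.png',cv2.resize(cv2.hconcat([a,b]),None,fx=2.2,fy=2.2,interpolation=cv2.INTER_CUBIC))
E
```

```text
clock: 9.4
tool_pos: [0.4305, 0.0291, 0.2378]
eef_rot: [0.678, 0.735, -0.001, -0.001]
contact_force: [-0.4, -0.8, -0.5]
opening: 1.002
{'clock': 9.4, 'q': array([ 0.1247,  0.4721, -0.4394,  2.1111,  0.3343,  0.6267,  1.1044]), 'tool_pos': array([0.4305, 0.0291, 0.2378]), 'eef_rot': array([ 0.6782,  0.7348, -0.0006, -0.001 ]), 'contact_force': array([-0.3706, -0.7893, -0.4819]), 'opening': 1.0024554928292457}
```

View pics/wrist8.png

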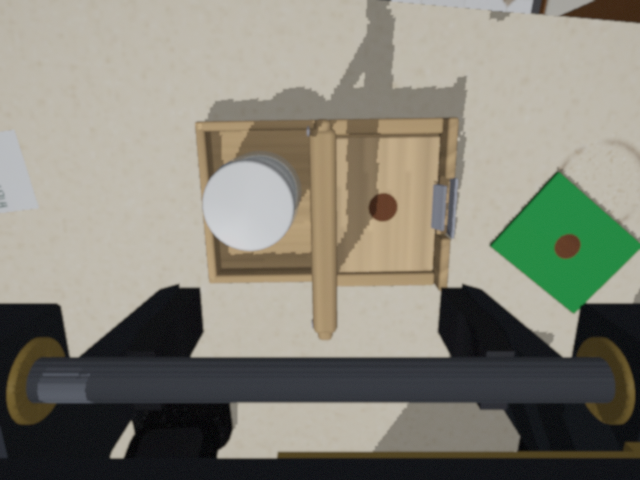

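View pics/z8.png

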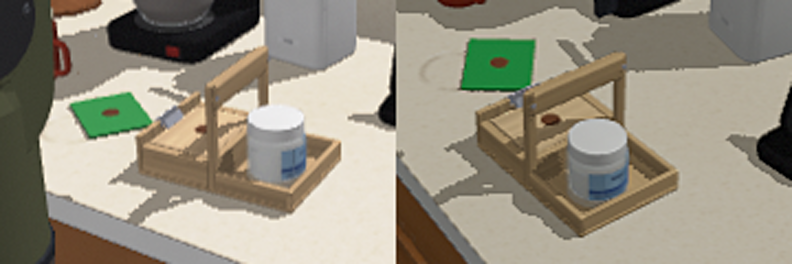

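```bash
python3 - <<'E'
from h import *
np.set_printoptions(precision=4,suppress=True)
from scipy.spatial.transform import Rotation as Ro
st=r.get_state();R=Ro.from_quat(st['eef_rot']).as_matrix();print(R[:,0])
for u,v in[(323,125),(311,135),(335,135),(324,337),(313,330),(336,330)]:
    X=ray('wrist',u,v,.135);print(u,v,X,R.T@(X-st['tool_pos']))
a=cv2.imread('pics/wrist8.png')[100:350,190:470];cv2.imwrite('pics/zw8.png',cv2.resize(a,None,fx=2.4,fy=2.4,interpolation=cv2.INTER_CUBIC))
E
```

```text
[-0.0817  0.9967  0.0001]
323 125 [0.3652 0.0251 0.135 ] [ 0.0012 -0.0657  0.1034]
311 135 [0.3713 0.0187 0.135 ] [-0.0056 -0.0602  0.1034]
335 135 [0.3702 0.0323 0.135 ] [ 0.008  -0.0602  0.1034]
324 337 [0.4972 0.0368 0.135 ] [0.0021 0.0668 0.1033]
313 330 [0.4929 0.0293 0.135 ] [-0.005   0.0618  0.1033]
336 330 [0.4917 0.0441 0.135 ] [0.0098 0.0618 0.1033]
```

View pics/zw8.png

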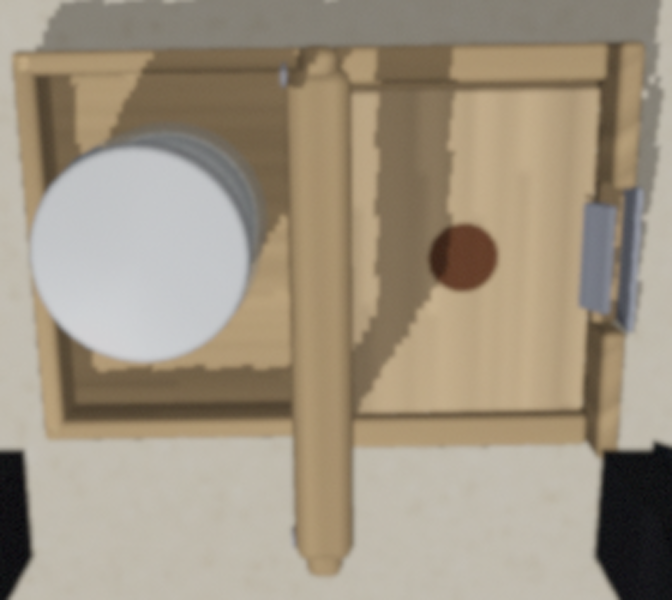

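```bash
python3 -m jog '[[0.002,0,0.02,0,0],[0,0,0.025,0,0],[0,0,0.025,0,0],[0,0,0.025,0,0],[0,0,0.025,0,0],[0,0,0.015,0,0],[0,0,0.005,0,0],[0,0,0,0,0],[0,0,0,0,0]]' 45
python3 look.py 9 wrist
```

```text
clock: 10.45
tool_pos: [0.4313, 0.0313, 0.0992]
eef_rot: [0.677, 0.736, 0.0, 0.0]
contact_force: [0.2, -0.5, -0.2]
opening: 1.005
{'clock': 10.45, 'q': array([-0.0808,  0.7312, -0.1574,  2.2501,  0.5686,  0.1957,  0.8959]), 'tool_pos': array([0.4313, 0.0313, 0.0992]), 'eef_rot': array([0.6771, 0.7359, 0.0004, 0.0003]), 'contact_force': array([ 0.2207, -0.509 , -0.1746]), 'opening': 1.0052013596370677}
```

View pics/wrist9.png

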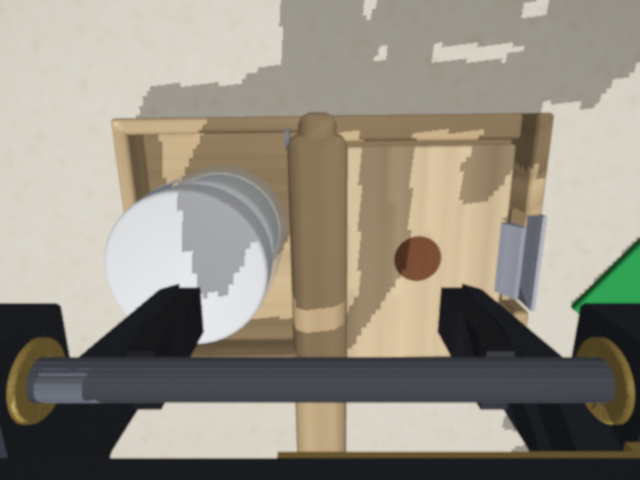

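The bar lies in the middle of the jaws (columns 290 to 346, so about 320). Now I'll close gently.

```bash
python3 -m jog '[[0,0,0,0,0.3],[0,0,0,0,0.5],[0,0,0,0,0.7],[0,0,0,0,0.75],[0,0,0,0,0.8],[0,0,0,0,0.85],[0,0,0,0,1],[0,0,0,0,1],[0,0,0,0,1],[0,0,0,0,1]]' 45
python3 -m jog '[[0,0,-0.002,0,1],[0,0,-0.004,0,1],[0,0,-0.006,0,1],[0,0,-0.006,0,1],[0,0,-0.004,0,1],[0,0,-0.002,0,1],[0,0,0,0,1],[0,0,0,0,1]]' 45
python3 look.py 10 scene side
python3 - <<'E'
import cv2
a=cv2.imread('pics/scene10.png')[190:310,220:400];b=cv2.imread('pics/side10.png')[180:300,240:420]
cv2.imwrite('pics/z10.png',cv2.resize(cv2.hconcat([a,b]),None,fx=2.2,fy=2.2,interpolation=cv2.INTER_CUBIC))
E
```

```text
clock: 11.5
tool_pos: [0.431, 0.0312, 0.0987]
eef_rot: [0.677, 0.736, -0.0, -0.0]
contact_force: [0.6, -0.1, -0.8]
opening: 0.174
clock: 12.3
tool_pos: [0.4309, 0.0312, 0.1227]
eef_rot: [0.677, 0.736, -0.0, -0.0]
contact_force: [0.6, -0.3, -7.3]
opening: 0.176
{'clock': 12.3, 'q': array([-0.0378,  0.6819, -0.2233,  2.2342,  0.5388,  0.2753,  0.9198]), 'tool_pos': array([0.4309, 0.0312, 0.1227]), 'eef_rot': array([ 0.677 ,  0.736 , -0.    , -0.0001]), 'contact_force': array([ 0.5777, -0.2885, -7.2741]), 'opening': 0.17637830272579924}
```

View pics/z10.png

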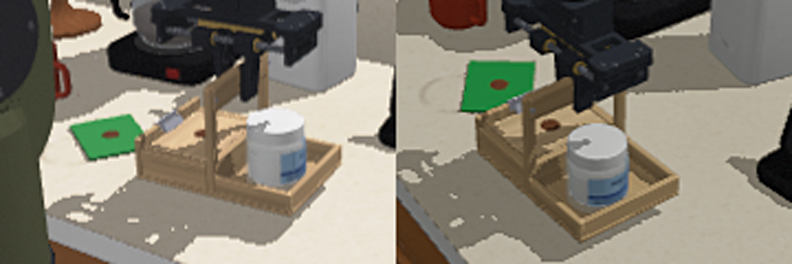

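```bash
python3 -m jog '[[0,0,-0.003,0,1],[0,0,-0.006,0,1],[0,0,-0.009,0,1],[0,0,-0.01,0,1],[0,0,-0.01,0,1],[0,0,-0.01,0,1],[0,0,-0.01,0,1],[0,0,-0.009,0,1],[0,0,-0.006,0,1],[0,0,-0.003,0,1],[0,0,0,0,1],[0,0,0,0,1],[0,0,0,0,1],[0,0,0,0,1],[0,0,0,0,1]]' 45
python3 look.py 11 scene side wrist
python3 - <<'E'
import cv2
a=cv2.imread('pics/scene11.png')[170:310,220:400];b=cv2.imread('pics/side11.png')[160:300,240:420]
cv2.imwrite('pics/z11.png',cv2.resize(cv2.hconcat([a,b]),None,fx=2.2,fy=2.2,interpolation=cv2.INTER_CUBIC))
E
```

```text
clock: 13.9
tool_pos: [0.4308, 0.0313, 0.1985]
eef_rot: [0.677, 0.736, -0.0, -0.0]
contact_force: [0.8, 0.3, -7.6]
opening: 0.178
{'clock': 13.9, 'q': array([ 0.081 ,  0.5395, -0.3938,  2.1605,  0.4127,  0.5133,  1.0286]), 'tool_pos': array([0.4308, 0.0313, 0.1985]), 'eef_rot': array([ 0.6769,  0.7361, -0.0002, -0.0002]), 'contact_force': array([ 0.7649,  0.3445, -7.6184]), 'opening': 0.1779145671529682}
```

View pics/z11.png

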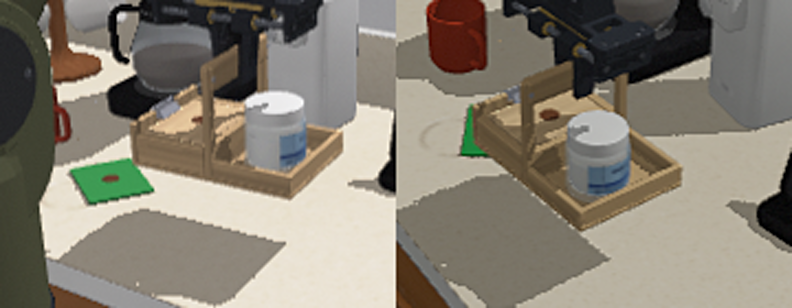

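View pics/wrist11.png

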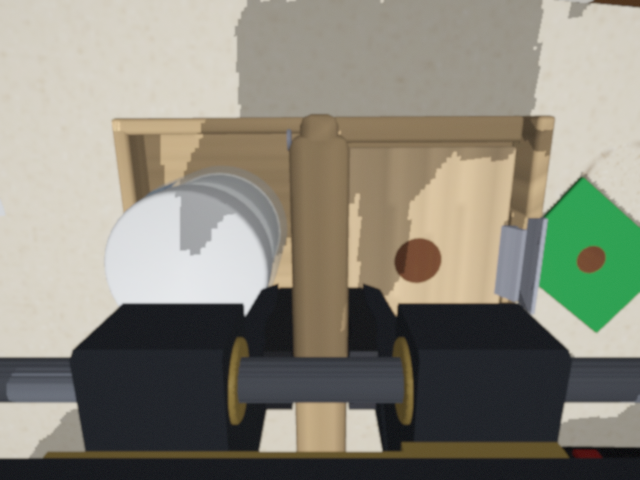

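The wrist view of the carrier matches the one from before the lift (same corners, jar and catch over the cover), so it is level and has not slipped in the jaws.

```bash
python3 -m jog '[[0,0,0,0,1],[0,0,0,0,1],[0,0,0,0,1]]' 45; python3 -c "
from plant import r
print(r.get_state()['tool_pos'],r.get_state()['qd']);print(r.finish_job())"
```

```text
clock: 14.35
tool_pos: [0.431, 0.0312, 0.1987]
eef_rot: [0.677, 0.736, 0.0, -0.0]
contact_force: [-0.1, -0.2, -7.1]
opening: 0.177
[0.43099335 0.03122529 0.19871893] [ 0.00034055 -0.00045391 -0.00020088  0.00098273  0.00300575 -0.00058698
  0.00047479]
the job is handed in; nothing more can be done
None
```

I pressed the cover's outer edge down until the catch snapped over it, then lifted the carrier by its handle bar. I handed it in at 14.4 s, still holding it about 10 cm above the worktop.

- **Cover:** the last push was about 21 N with the fingertips at 40 mm, the seated height. I didn't see the snap itself in the force readings. The pictures afterwards show the catch over a flat cover, also in the last wrist view after the lift.
- **Press point:** I pressed about 20 mm off the middle of the edge, in +x. Straight over the middle, joint 6 would have come too close to its limit; its lowest reading was 0.068 against 0.04.
- **Lift:** the bar is held with 45 N. The wrist carries 7 to 7.6 N, which matches the loaded carrier. The wrist view before and after lifting is the same, so the carrier is level and didn't slip, and the jar stands in its bay. The arm was at rest at hand-in.
- **Bystanders:** the arm never went near the mug, timer or keys. I didn't check their positions separately at the end.
- **Disagreement:** the first wrist view put the carrier about 3 mm further in +y than my fit from the other two cameras. I measured the bar again with the wrist camera just before gripping, and it closed centred.

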